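# Dose grinding balls into sample cups

## Robot

A 6-joint arm with a two-finger parallel gripper is mounted at the origin on the work surface. World frame = base frame: x ahead of the robot, y to its left, z up, the work surface at z = 0. Lengths are in m, angles in rad, forces in N, time in s.
With the tool pointing down it reaches from about 0.275 to 1 m from the base axis. Payload 8.4 kg.
Tool frame: the origin (TCP) lies midway between the tips of the shut fingers; the grasp point (between the pads) lies 19 mm behind it (arm.pinch_z is the distance from the TCP to the grasp point, in m); z points along the fingers, y is the line along which they close (so a half turn about z gives the same grasp; the last joint's range is limited). The gripper opens to 85 mm and grips with 20 to 120 N. Pads are 22 mm wide; open, the fingers measure 114 mm over their backs; the gripper's body (76 mm by 85 mm) begins 54 mm behind the grasp point. The pads swing forward as they close: fully open they stand 13 mm farther back than shut.
Start: joints at [-1.241, 0.353, 1.633, -0, 1.155, -0.002], TCP at [0.204, -0.591, 0.231] pointing down, gripper open.
Joint ranges: [-2.63, 2.63], [-0.92, 2.1], [0.06, 2.66], [-1.3, 4.44], [0, 2.69], [-3.02, 3.02]. Speed limits (rad/s): [2.22, 2.22, 2.79, 3.14, 3.14, 3.14].

## Interface

Orientations are given as a unit quaternion [x, y, z, w].
In Python, from bench import get_state, capture, get_calibration, hand_in, arm gives the robot as it stands.
- The arm moves only by the tool step_hand, called after ">>>" as name(argument=value, ...) on one line, values as JSON. Schema: {"type":"object","properties":{"increments":{"type":"array","items":{"type":"array","prefixItems":[{"type":"array","items":{"type":"number"},"minItems":3,"maxItems":3},{"type":"number"}],"minItems":2,"maxItems":2},"minItems":1,"maxItems":8},"aperture":{"type":"number"},"only":{"type":"string"},"quiet":{"type":"boolean"},"lines":{"type":"string"}},"required":["increments"],"additionalProperties":false}. increments is a list of rows, 1 to 8 of them, each written [[dx, dy, dz], turn]: dx, dy, dz in m, then a turn about the tool's z in rad; each row shifts and turns the commanded pose from where the row before left it, along the tool's axes as they then stand; what a row does not reach is not made up. A row lasts 1/10 s, in which the tool goes at most 0.05 m and 0.15 rad, less where a joint would pass 70% of its speed; a pose out of reach is approached as far as the arm can. aperture is the finger opening in m, set as the call begins (left out keeps the last). The fingers move at their own pace and stop on an object; the grip force is fixed at half the most. Time passes only in rows, so rows that do not move let the fingers close. The tool returns the time, the measured TCP pose, the force, the opening and the grip force at its end. only (a regular expression) keeps the lines of the reply that match it, lines (a string "A,B") keeps lines A to B, and quiet returns only ok. Input that does not fit is refused with a message, and nothing moves.
- get_state(): the state, without advancing time (a new reading comes with each control period).
- capture(name): name is "side" or "top"; returns the picture (420x560x3 uint8, red, green, blue); there is no depth.
- get_calibration(name): a dict with "camera_matrix" (3x3 intrinsics, pixels), "dist_coeffs" ([k1, k2, p1, p2, k3] as OpenCV has them; the pictures are not rectified), "T" (4x4, takes a point from camera to world coordinates). Camera axes: x right, y down, z forward; pixel columns grow to the right and rows downward; lengths in m; the calibration is good to about 2 mm. A picture is of the moment at which its call begins. get_calibration takes no time and is no camera call.
- hand_in(): hands the job in; it is judged then, once.
The state is a dict: "clock": time; "q": joint angles; "qvel": joint speeds; "joint_efforts": joint torques, N m; "position": TCP position; "orientation": TCP orientation; "contact_force": force on the tool from outside, world axes, zero at the start; "torque": the same for the moment, N m; "opening": finger opening in m; "finger_force": force on a finger pad.
Only numpy, scipy, OpenCV 4.12 (cv2) and the standard library are available. Lean on these libraries where they do the work, as an engineer would, in place of code of your own. Each camera call takes 0.05 s, during which the arm holds its last target. There are 200 camera calls.

## Task

Take the three large steel balls from the white tray and put one into each of the three wells on top of the ball doser while its gate is shut, leaving the two small balls in the tray. Then pull the doser's spring-return gate out by its black upright tab until its nib stands at the mark, so that the balls drop into the cups below, and keep it there: finish while still holding the tab at the mark. Do not disturb the other things on the bench.

Things in the scene. Friction and masses are not known exactly. Their poses are not given: they have to be found in the camera images.
- doser: Fixed ball doser. Origin: at bench level below the middle well; x to its back, y along the wells, z up. Aluminium loading plate on top (60 x 172 mm, 14 thick, upper face 63 mm above the bench) with three 24 mm wells 46 mm apart along y; just under it the sliding steel gate (upper face at 48 mm: the wells' floor); below that three grey cups. The gate's pull tab stands in front (-x).
- gate (a joint): Travel of the spring-return gate in m: 0 at rest (shut), grows as it is pulled along the doser's -x; stop at 0.055. At 0.038 the nib is at the mark and the gate's 27 mm holes lie under the wells, so balls drop into the cups; well short of or beyond it the wells are shut. The spring pulls back with about 3 N at rest, 8.5 N at the mark; let go, it snaps shut.
- tab_top (a point): Centre of the upper edge of the gate's pull tab, 96 mm above the bench. Tab: black upright plate, 10 mm thick in x, 50 wide in y, 48 tall. Axes as the doser's; moves with the gate. At rest the tab is 80 mm in front (-x) of the middle well, 45 mm clear of the loading plate. 19 mm off its +y side lies the lower scale bar (12 mm wide, top 49 mm above the bench), reaching 55 mm ahead of the tab.
- nib (a point): Tip of the small dark nib on the +y side of the gate, which runs along the scale bar; moves with the gate.
- mark (a point): The mark: a black line 3 mm wide across the fixed aluminium scale bar beside the gate's tongue, 38 mm in front (-x of the doser) of the nib's rest position.
- well0 (a point): Centre of the mouth of well 0, level with the loading plate's upper face (63 mm above the bench). Well 24 mm across, 15 mm deep down to the closed gate: a 20 mm ball in it stands 5 mm proud. Axes as the doser's.
- well1 (a point): Centre of the mouth of well 1, level with the loading plate's upper face (63 mm above the bench). Well 24 mm across, 15 mm deep down to the closed gate: a 20 mm ball in it stands 5 mm proud. Axes as the doser's.
- well2 (a point): Centre of the mouth of well 2, level with the loading plate's upper face (63 mm above the bench). Well 24 mm across, 15 mm deep down to the closed gate: a 20 mm ball in it stands 5 mm proud. Axes as the doser's.
- cup0 (a point): Centre of the inner floor (10 mm above the bench) of the grey cup under well 0; cup 28 mm wide inside at the floor and 32 mm at the rim, 30 mm deep. Axes as the doser's.
- cup1 (a point): Centre of the inner floor (10 mm above the bench) of the grey cup under well 1; cup 28 mm wide inside at the floor and 32 mm at the rim, 30 mm deep. Axes as the doser's.
- cup2 (a point): Centre of the inner floor (10 mm above the bench) of the grey cup under well 2; cup 28 mm wide inside at the floor and 32 mm at the rim, 30 mm deep. Axes as the doser's.
- tray: Fixed white supply tray, 50 (x) x 210 (y) x 16 (z) mm, with five round pockets 22 mm across and 4 mm deep, 40 mm apart in a row along its y. Origin: centre of its underside. One ball lies in each pocket, on the pocket's floor 12 mm above the bench.
- ball_a_center (a point): Centre of a large steel ball, 20 mm in diameter, 33 g, lying at the start in a tray pocket (centre 22 mm above the bench, 6 mm above the tray's face). The three large balls are alike.
- ball_b_center (a point): Centre of a large steel ball, 20 mm in diameter, 33 g, lying at the start in a tray pocket (centre 22 mm above the bench, 6 mm above the tray's face). The three large balls are alike.
- ball_c_center (a point): Centre of a large steel ball, 20 mm in diameter, 33 g, lying at the start in a tray pocket (centre 22 mm above the bench, 6 mm above the tray's face). The three large balls are alike.
- small_a_center (a point): Centre of a small steel ball, 14 mm in diameter, 11 g, lying in a tray pocket; not wanted, stays in the tray.
- small_b_center (a point): Centre of a small steel ball, 14 mm in diameter, 11 g, lying in a tray pocket; not wanted, stays in the tray.
- loose_tube: Capped sample tube lying on the bench, 92 mm long, 17 mm thick. Bystander.
- petri_dish: Clear flat dish, 90 mm wide, 15 mm high. Bystander.
- spray_bottle: White bottle, 60 mm wide, 160 mm high. Bystander.
- sample_jar: Clear jar, 56 mm wide, 70 mm high. Bystander.
- swab_box: Cardboard box, 70 x 110 x 50 mm. Bystander.
- beaker: Glass beaker, 70 mm wide, 90 mm high. Bystander.

How it is judged:
On the way, in this order (a step that is already met when the one before it is completed fails the run):
1. one large ball sits in each of the three wells, on the shut gate (((horizontal distance between ball_a_center and well0 below 0.006 m and z of ball_a_center in the frame of well0 between -0.009 and -0.001 m) or (horizontal distance between ball_b_center and well0 below 0.006 m and z of ball_b_center in the frame of well0 between -0.009 and -0.001 m) or (horizontal distance between ball_c_center and well0 below 0.006 m and z of ball_c_center in the frame of well0 between -0.009 and -0.001 m)) and ((horizontal distance between ball_a_center and well1 below 0.006 m and z of ball_a_center in the frame of well1 between -0.009 and -0.001 m) or (horizontal distance between ball_b_center and well1 below 0.006 m and z of ball_b_center in the frame of well1 between -0.009 and -0.001 m) or (horizontal distance between ball_c_center and well1 below 0.006 m and z of ball_c_center in the frame of well1 between -0.009 and -0.001 m)) and ((horizontal distance between ball_a_center and well2 below 0.006 m and z of ball_a_center in the frame of well2 between -0.009 and -0.001 m) or (horizontal distance between ball_b_center and well2 below 0.006 m and z of ball_b_center in the frame of well2 between -0.009 and -0.001 m) or (horizontal distance between ball_c_center and well2 below 0.006 m and z of ball_c_center in the frame of well2 between -0.009 and -0.001 m)) and value of joint gate below 0.006 m), for 0.2 s.
2. the gate is pulled out to the mark (value of joint gate between 0.033 and 0.043 m), for 0.2 s.
At the end, for the whole second after the job is handed in: The gate stands still within 5 mm of the mark (travel 33 to 43 mm), held by the fingers (over 2 N on the pull tab); one large ball lies at the bottom of each cup; the small balls are still in their pockets; the robot is still holding (all of step 2 and velocity of joint gate between -0.01 and 0.01 m/s and contact force between gate and the fingers above 2 N and ((horizontal distance between ball_a_center and cup0 below 0.012 m and z of ball_a_center in the frame of cup0 between -0.005 and 0.022 m) or (horizontal distance between ball_b_center and cup0 below 0.012 m and z of ball_b_center in the frame of cup0 between -0.005 and 0.022 m) or (horizontal distance between ball_c_center and cup0 below 0.012 m and z of ball_c_center in the frame of cup0 between -0.005 and 0.022 m)) and ((horizontal distance between ball_a_center and cup1 below 0.012 m and z of ball_a_center in the frame of cup1 between -0.005 and 0.022 m) or (horizontal distance between ball_b_center and cup1 below 0.012 m and z of ball_b_center in the frame of cup1 between -0.005 and 0.022 m) or (horizontal distance between ball_c_center and cup1 below 0.012 m and z of ball_c_center in the frame of cup1 between -0.005 and 0.022 m)) and ((horizontal distance between ball_a_center and cup2 below 0.012 m and z of ball_a_center in the frame of cup2 between -0.005 and 0.022 m) or (horizontal distance between ball_b_center and cup2 below 0.012 m and z of ball_b_center in the frame of cup2 between -0.005 and 0.022 m) or (horizontal distance between ball_c_center and cup2 below 0.012 m and z of ball_c_center in the frame of cup2 between -0.005 and 0.022 m)) and distance of each of small_a_center, small_b_center from where it was at the start of the episode below 0.012 m); the arm keeps its last pose, push and grip.
It fails at once if a bystander on the bench is shoved more than 25 mm (distance of any of loose_tube, petri_dish, spray_bottle, sample_jar, swab_box, beaker from where it was at the start of the episode above 0.025 m).
It fails at once if a small ball leaves its tray pocket (distance of any of small_a_center, small_b_center from where it was at the start of the episode above 0.015 m).
It also fails if it takes over 67 s, if anything falls off the work surface, if the arm or the gripper's body presses on something with over 40 N, if the wrist force passes 120 N, or if a joint passes its speed limit or range.

## Working session

There is one attempt and no reset: what is moved stays moved. The work goes in short steps, Python scripts to look and compute and a tool call to move; the robot and the scene stay as the last step left them, time stands still between calls to the robot, and variables do not carry over. Pictures are saved under pics/ and viewed, at most 10 in all, crops included, and the job is handed in when it is done.

```bash
ls; mkdir -p pics; python3 - <<'E'
from bench import *
import cv2
for n in("top","side"):
    cv2.imwrite(f"pics/{n}0.png",capture(n)[:,:,::-1]); c=get_calibration(n); print(c)
s=get_state();print(s)
E
```

```text
pics
{'camera_matrix': array([[435.33893129,   0.        , 282.82814178],
       [  0.        , 435.33893129, 205.22162758],
       [  0.        ,   0.        ,   1.        ]]), 'dist_coeffs': array([0.00221511, 0.        , 0.        , 0.        , 0.        ]), 'T': array([[-0.08707182, -0.96984256,  0.22764866,  0.25505525],
       [-0.99619436,  0.08566426, -0.01607571, -0.00543929],
       [-0.00391045, -0.22818206, -0.97361063,  1.55573655],
       [ 0.        ,  0.        ,  0.        ,  1.        ]])}
{'camera_matrix': array([[453.78106018,   0.        , 280.63298793],
       [  0.        , 453.78106018, 209.06901322],
       [  0.        ,   0.        ,   1.        ]]), 'dist_coeffs': array([0.01851182, 0.        , 0.        , 0.        , 0.        ]), 'T': array([[ 0.9864383 , -0.06161343,  0.15212913,  0.41331733],
       [-0.16242165, -0.49991553,  0.85070775, -1.01090293],
       [ 0.02363669, -0.86387976, -0.50314318,  0.67628428],
       [ 0.        ,  0.        ,  0.        ,  1.        ]])}
{'clock': 0.1, 'q': array([-1.24136708e+00,  3.53559362e-01,  1.63405276e+00, -3.97964820e-06,
        1.15521802e+00, -2.40761132e-03]), 'qvel': array([-0.00153574, -0.00202673, -0.00168389, -0.00080134,  0.0012082 ,
        0.0009861 ]), 'joint_efforts': array([-2.77008825e-03, -6.06360054e+01, -3.42820323e+01, -1.09334628e-04,
        3.78660159e-03, -9.09537363e-06]), 'position': array([ 0.20346844, -0.59050022,  0.23065195]), 'orientation': array([ 9.86266763e-01,  1.65158981e-01, -1.02517030e-04, -6.10196187e-04]), 'contact_force': array([ 0.30588348, -0.09059348,  0.27152465]), 'torque': array([ 0.00903811,  0.00271127, -0.02666792]), 'finger_force': 0.0, 'opening': 0.08564663757596087}
```

View pics/top0.png

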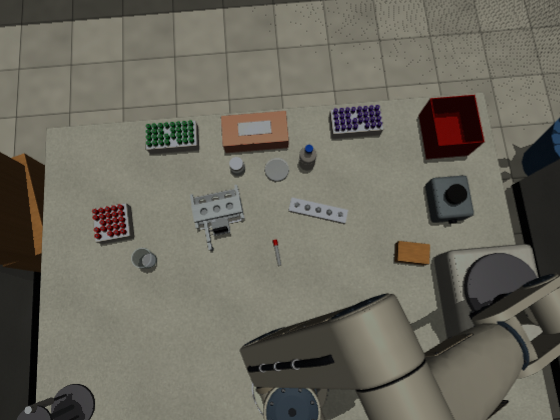

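View pics/side0.png

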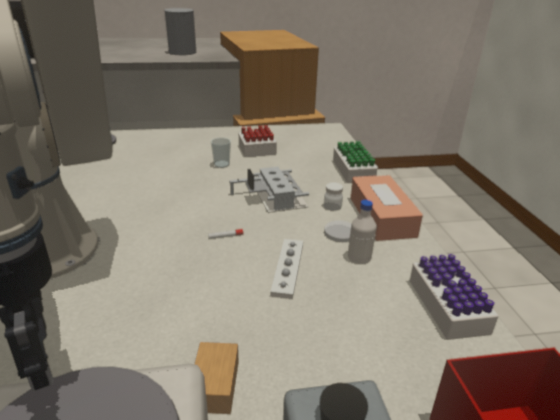

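The top view shows the doser at about (218,210), tray at (318,210) with balls from (297,205) to (341,214), and the tube at (277,252). The side view shows the tray at (288,267) and the doser at (277,185). Next I'll enlarge crops to find the details.

```bash
python3 - <<'E'
import cv2,numpy as np
t=cv2.imread("pics/top0.png");s=cv2.imread("pics/side0.png")
a=cv2.resize(t[180:255,185:285],(800,600),interpolation=cv2.INTER_CUBIC);cv2.imwrite("pics/cropA.png",a)
b=cv2.resize(t[192:228,280:360],(800,360),interpolation=cv2.INTER_CUBIC)
c=cv2.resize(s[235:300,225:325],(370,240),interpolation=cv2.INTER_CUBIC)
d=cv2.resize(s[160:220,225:325],(400,240),interpolation=cv2.INTER_CUBIC)
e=np.zeros((600,800,3),np.uint8);e[:360]=b;e[360:,:370]=c;e[360:,400:]=d
cv2.imwrite("pics/cropB.png",e)
E
```

```text
(no output)
```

View pics/cropA.png

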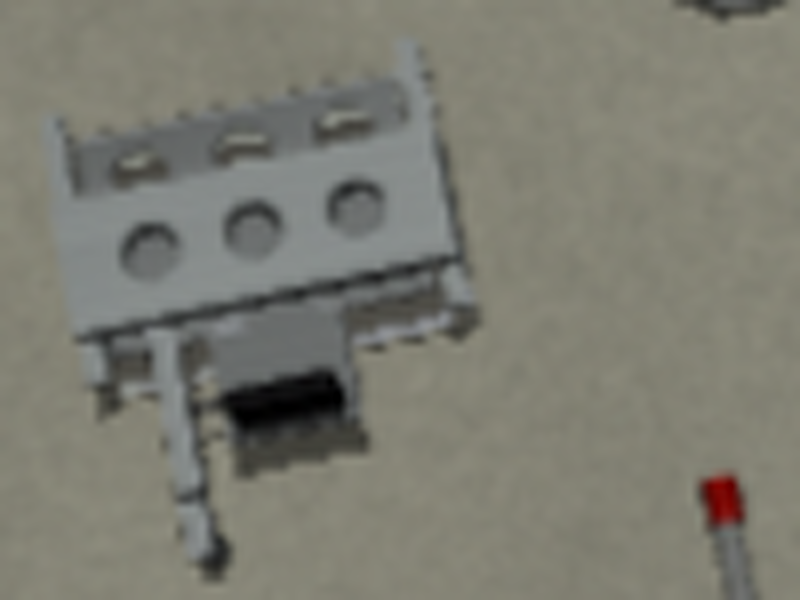

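View pics/cropB.png

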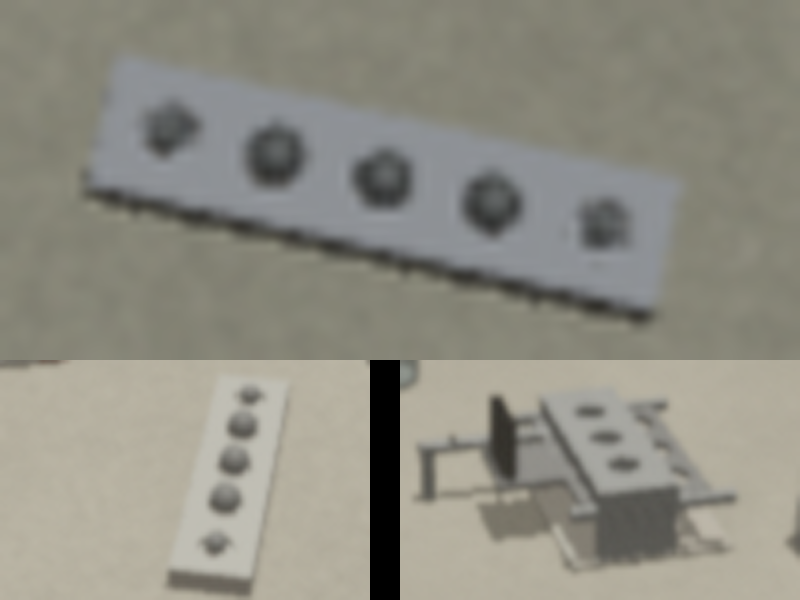

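The two end balls in the tray (x≈170 and 605 in the crop) are small, so the three middle ones are the large ones. All three wells and the tab are clear of obstacles. I'll fit planar poses from both cameras.

```bash
cat > h.py <<'E'
import numpy as np,cv2
from bench import *
from scipy.optimize import least_squares
def proj(n,P):
    c=get_calibration(n);T=np.linalg.inv(c["T"])
    return cv2.projectPoints(np.asarray(P,float).reshape(-1,1,3),cv2.Rodrigues(T[:3,:3])[0],T[:3,3],c["camera_matrix"],c["dist_coeffs"])[0].reshape(-1,2)
def onplane(n,uv,z):
    c=get_calibration(n);u=cv2.undistortPoints(np.array(uv,float).reshape(-1,1,2),c["camera_matrix"],c["dist_coeffs"]).reshape(-1,2)
    d=np.c_[u,np.ones(len(u))]@c["T"][:3,:3].T;o=c["T"][:3,3]
    return o+d*((z-o[2])/d[:,2])[:,None]
def tool(v):  # world vector -> tool axes
    from scipy.spatial.transform import Rotation as R
    return R.from_quat(get_state()["orientation"]).inv().apply(v)
E
python3 - <<'E'
from h import *
f=lambda p,s,o:(np.array(p)+.5)/np.array(s)-.5+np.array(o)
W={"top":f([(151,251),(254,229),(357,208)],8,(185,180)),"side":f([(190,52),(206,78),(224,105)],4,(225,160))}
B={"top":f([(274,155),(384,179),(492,203)],10,(280,192)),"side":f([(243,65),(234,102),(225,139)],(3.7,240/65),(225,235))}
for nm,D,z,p in(("wells",W,.063,.046),("balls",B,.022,.04)):
    for cs in(["top"],["side"],["top","side"]):
        def pts(v): return [[v[0]-np.sin(v[2])*k,v[1]+np.cos(v[2])*k,z] for k in(p,0,-p)]
        r=least_squares(lambda v:np.concatenate([(proj(n,pts(v))-D[n]).ravel() for n in cs]),[.55,0,0])
        print(nm,cs,r.x.round(4),np.abs(r.fun).max().round(2)); 
    print(np.round(pts(r.x),4))
    print("tab px check" ,)
E
```

```text
wells ['top'] [0.6139 0.2039 0.1243] 0.04
wells ['side'] [0.6148 0.2056 0.1284] 0.09
wells ['top', 'side'] [0.6143 0.2043 0.1268] 0.25
[[0.6085 0.2499 0.063 ]
 [0.6143 0.2043 0.063 ]
 [0.6201 0.1586 0.063 ]]
tab px check
balls ['top'] [ 0.5869 -0.1554 -0.3109] 0.08
balls ['side'] [ 0.5876 -0.1549 -0.3223] 0.21
balls ['top', 'side'] [ 0.5874 -0.1552 -0.3188] 0.25
[[ 0.5999 -0.1172  0.022 ]
 [ 0.5874 -0.1552  0.022 ]
 [ 0.5748 -0.1932  0.022 ]]
tab px check
```

>>> step_hand(increments=[[[0, 0, 0], -0.115], [[0, 0, 0], -0.115], [[0, 0, 0], -0.115], [[0, 0, 0], -0.115], [[0, 0, 0], -0.115], [[0, 0, 0], -0.115], [[0, 0, 0], -0.115], [[0, 0, 0], -0.115]], aperture=0.045)

```text
clock: 0.9
position: [0.2035, -0.5907, 0.2309]
orientation: [0.809, 0.588, 0.0, -0.0]
contact_force: [0.7, 0.7, -0.4]
opening: 0.0451
finger_force: 0.0
```

```bash
cat >>h.py <<'E'
def go(P,yaw=None):
    s=get_state();print("tool move",tool(np.array(P)-s["position"]).round(4))
    from scipy.spatial.transform import Rotation as R
    m=R.from_quat(s["orientation"]).as_matrix();y=np.arctan2(m[1,1],m[0,1]);print("yaw",y.round(3),"tilt",m[2].round(4), "op",s["opening"],"f",s["finger_force"],s["contact_force"].round(1),s["clock"])
    if yaw is not None:print("turn",round(-(((yaw-y)+np.pi/2)%np.pi-np.pi/2),3))
E
python3 - <<'E'
from h import *
go([.5748,-.1932,.10],-.319)
E
```

```text
tool move [0.4927 0.2303 0.1311]
yaw -0.314 tilt [ 6.e-04 -4.e-04 -1.e+00] op 0.045124672298081515 f 0.0 [ 0.7  0.7 -0.4] 0.9
turn 0.005
```

>>> step_hand(increments=[[[0.038, 0.018, 0], 0], [[0.038, 0.018, 0], 0], [[0.038, 0.018, 0], 0], [[0.038, 0.018, 0], 0], [[0.038, 0.018, 0], 0], [[0.038, 0.018, 0], 0], [[0.038, 0.018, 0], 0], [[0.038, 0.018, 0], 0]])

```text
clock: 1.7
position: [0.4365, -0.3459, 0.2311]
orientation: [0.81, 0.586, -0.0, -0.0]
contact_force: [0.4, -0.2, 0.0]
opening: 0.0448
finger_force: 0.0
```

>>> step_hand(increments=[[[0.038, 0.017, 0.02], 0], [[0.038, 0.017, 0.02], 0], [[0.038, 0.017, 0.02], 0], [[0.038, 0.017, 0.02], 0], [[0.037, 0.017, 0.02], 0], [[0, 0, 0.02], 0], [[0, 0, 0], 0], [[0, 0, 0], 0]])

```text
clock: 2.5
position: [0.575, -0.1947, 0.111]
orientation: [0.81, 0.586, -0.001, -0.001]
contact_force: [0.5, 0.2, 0.4]
opening: 0.0443
finger_force: 0.0
```

```bash
python3 - <<'E'
from h import *
go([.5748,-.1932,.0185],-.319)
cv2.imwrite("pics/t1.png",capture("top")[:,:,::-1])
E
```

```text
tool move [ 0.0013 -0.0005  0.0925]
yaw -0.319 tilt [-2.0e-04 -1.6e-03 -1.0e+00] op 0.044315387903087027 f 0.0 [0.5 0.2 0.4] 2.5
turn 0.0
```

>>> step_hand(increments=[[[0.0013, 0, 0.03], 0], [[0, 0, 0.03], 0], [[0, 0, 0.02], 0], [[0, 0, 0.0125], 0], [[0, 0, 0], 0], [[0, 0, 0], 0]])

```text
clock: 3.15
position: [0.5766, -0.194, 0.0199]
orientation: [0.811, 0.586, 0.0, 0.001]
contact_force: [-0.3, -0.6, 0.8]
opening: 0.0451
finger_force: 0.0
```

>>> step_hand(increments=[[[0, 0, 0], 0], [[0, 0, 0], 0], [[0, 0, 0], 0], [[0, 0, 0], 0], [[0, 0, 0], 0], [[0, 0, 0], 0]], aperture=0.01)

```text
clock: 3.75
position: [0.5768, -0.1936, 0.0201]
orientation: [0.81, 0.586, 0.0, 0.001]
contact_force: [-1.2, 0.2, 7.0]
opening: 0.0157
finger_force: 58.5
```

>>> step_hand(increments=[[[0, 0, 0], 0], [[0, 0, 0], 0], [[0, 0, 0], 0], [[0, 0, 0], 0], [[0, 0, 0.004], 0], [[0, 0, 0], 0], [[0, 0, 0], 0]], aperture=0.045)

```text
clock: 4.45
position: [0.5758, -0.1933, 0.0144]
orientation: [0.81, 0.586, -0.0, -0.0]
contact_force: [0.2, -0.1, -0.2]
opening: 0.0448
finger_force: 0.0
```

>>> step_hand(increments=[[[0, 0, 0], 0], [[0, 0, 0], 0], [[0, 0, 0], 0], [[0, 0, 0], 0], [[0, 0, 0], 0], [[0, 0, 0], 0]], aperture=0.01)

```text
clock: 5.05
position: [0.5776, -0.1939, 0.0165]
orientation: [0.81, 0.586, 0.001, 0.001]
contact_force: [-1.0, 0.2, 12.5]
opening: 0.0159
finger_force: 59.4
```

>>> step_hand(increments=[[[0, 0, -0.01], 0], [[0, 0, -0.03], 0], [[0, 0, -0.04], 0], [[0, 0, -0.02], 0], [[0, 0, 0], 0], [[0, 0, 0], 0]])

```text
clock: 5.65
position: [0.5759, -0.1933, 0.115]
orientation: [0.81, 0.586, 0.0, 0.0]
contact_force: [-0.0, 0.2, -1.0]
opening: 0.0161
finger_force: 58.6
```

```bash
python3 - <<'E'
from h import *
t=capture("top")[185:235,270:350];s=capture("side")[190:300,225:325]
e=np.zeros((600,800,3),np.uint8);e[:260,:416]=cv2.resize(t,(416,260));e[:,420:800]=cv2.resize(s[:,15:85],(380,600))
cv2.imwrite("pics/g1.png",e[:,:,::-1])
go([0,0,0])
E
```

```text
tool move [ 0.0029 -0.6064  0.1149]
yaw -0.319 tilt [ 0.     -0.0021 -1.    ] op 0.016129792744874083 f 58.63602161407471 [ 0.7 -0.  -1.1] 5.75
```

View pics/g1.png

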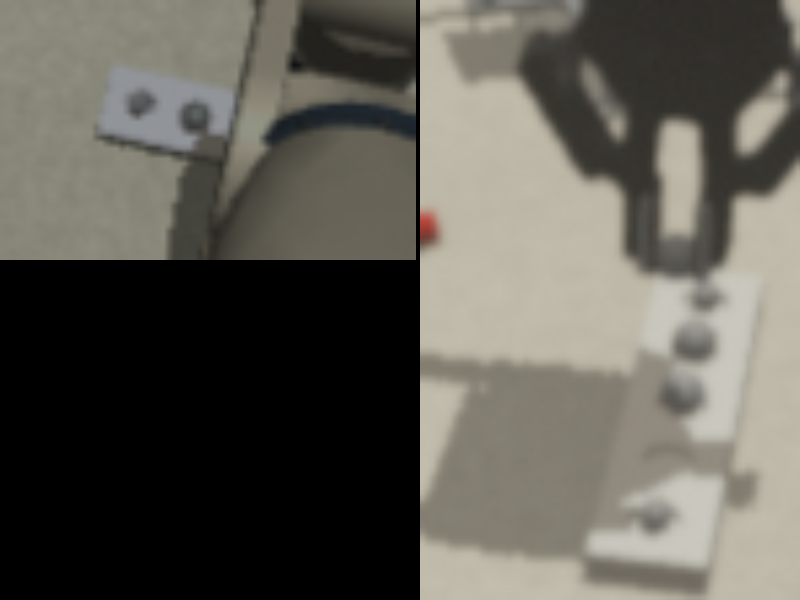

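The ball is held at the fingertips: side view crop (678,252), i.e. pixel (287.5,236.2). Its pocket, the one nearest the camera among the large balls, is empty, and the other four balls are undisturbed.

```bash
python3 - <<'E'
from h import *
p=get_state()["position"]
for dz in(0,.004,.008,.012):print(dz,proj("side",p+[0,0,dz]))
go([.6201,.1586,.115])
go([.6201,.1586,.0675])
E
```

```text
0 [[286.72069585 239.49290444]]
0.004 [[286.7757261  237.98790588]]
0.008 [[286.83097963 236.47688145]]
0.012 [[286.88645787 234.95979301]]
tool move [ 0.348  -0.0676 -0.0012]
yaw -0.319 tilt [ 0.     -0.0021 -1.    ] op 0.016129792744874083 f 58.63602161407471 [ 0.7 -0.  -1.1] 5.75
tool move [ 0.348  -0.0675  0.0463]
yaw -0.319 tilt [ 0.     -0.0021 -1.    ] op 0.016129792744874083 f 58.63602161407471 [ 0.7 -0.  -1.1] 5.75
```

>>> step_hand(increments=[[[0.0435, -0.0085, 0], 0], [[0.0435, -0.0085, 0], 0], [[0.0435, -0.0085, 0], 0], [[0.0435, -0.0085, 0], 0], [[0.0435, -0.0085, 0], 0], [[0.0435, -0.0085, 0], 0], [[0.0435, -0.0085, 0], 0], [[0.0435, -0.0085, 0], 0]])

```text
clock: 6.55
position: [0.6196, 0.16, 0.1131]
orientation: [0.81, 0.586, -0.001, -0.0]
contact_force: [0.3, 0.2, -0.5]
opening: 0.0161
finger_force: 58.6
```

>>> step_hand(increments=[[[0, 0, 0.015], 0], [[0, 0, 0.015], 0], [[0, 0, 0], 0], [[0, 0, 0], 0], [[0, 0, 0], 0]])

```text
clock: 7.05
position: [0.6208, 0.1573, 0.0849]
orientation: [0.811, 0.585, -0.0, 0.0]
contact_force: [-0.2, 0.4, 0.1]
opening: 0.0159
finger_force: 58.7
```

```bash
python3 - <<'E'
from h import *
go([.6201,.1586,.0655],-.319)
s=capture("side")
s=s[145:220,230:330]
cv2.imwrite("pics/p1.png",cv2.resize(s,(800,600))[:,:,::-1])
E
```

```text
tool move [ 0.0011 -0.0011  0.0194]
yaw -0.321 tilt [-1.e-04 -1.e-04 -1.e+00] op 0.015851606931655406 f 58.654221296310425 [-0.2  0.4  0.1] 7.05
turn -0.002
```

View pics/p1.png

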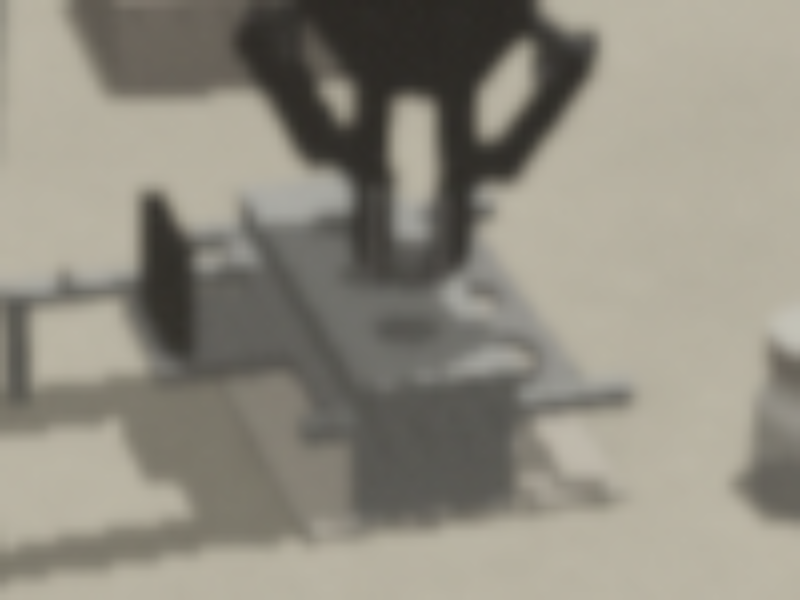

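The ball is at crop (413,258) and the target well at (408,327). The ball hangs just above the well, so I'll compare this with the projection.

```bash
python3 - <<'E'
from h import *
p=get_state()["position"]
q=proj("side",[p+[0,0,.0065],[.6201,.1586,.063]]);print((q+.5-[230,145])*8-.5)
E
```

```text
[[412.12893911 263.29129973]
 [407.28499509 332.23915672]]
```

>>> step_hand(increments=[[[0.0011, -0.001, 0.008], 0], [[0, 0, 0.008], 0], [[0, 0, 0.0035], 0], [[0, 0, 0], 0], [[0, 0, 0], 0], [[0, 0, 0], 0]])

```text
clock: 7.7
position: [0.6202, 0.1598, 0.0655]
orientation: [0.81, 0.586, 0.0, 0.0]
contact_force: [-0.3, -0.4, -0.1]
opening: 0.0158
finger_force: 58.7
```

>>> step_hand(increments=[[[0, 0, 0.001], 0], [[0, 0, 0], 0], [[0, 0, 0], 0]])

```text
clock: 8.0
position: [0.6201, 0.1598, 0.0644]
orientation: [0.81, 0.586, 0.0, 0.0]
contact_force: [-0.3, -0.4, -0.9]
opening: 0.0161
finger_force: 58.7
```

>>> step_hand(increments=[[[0, 0, 0], 0], [[0, 0, 0], 0], [[0, 0, 0], 0], [[0, 0, 0], 0]], aperture=0.04)

```text
clock: 8.4
position: [0.6201, 0.1598, 0.0643]
orientation: [0.81, 0.586, 0.0, 0.0]
contact_force: [-0.1, -0.3, -0.3]
opening: 0.0399
finger_force: 0.0
```

>>> step_hand(increments=[[[0, 0, -0.02], 0], [[0, 0, -0.04], 0], [[0, 0, 0], 0], [[0, 0, 0], 0]])

```text
clock: 8.8
position: [0.6207, 0.1599, 0.1254]
orientation: [0.81, 0.586, 0.001, 0.0]
contact_force: [0.4, -0.1, -0.6]
opening: 0.0396
finger_force: 0.0
```

```bash
python3 - <<'E'
from h import *
go([.5874,-.1552,.115],-.319)
go([.5874,-.1552,.0185],-.319)
E
```

```text
tool move [-0.3097  0.0671  0.0101]
yaw -0.319 tilt [ 0.0013  0.002  -1.    ] op 0.039644698888634845 f 0.0 [ 0.4 -0.1 -0.6] 8.8
turn 0.0
tool move [-0.3098  0.067   0.1066]
yaw -0.319 tilt [ 0.0013  0.002  -1.    ] op 0.039644698888634845 f 0.0 [ 0.4 -0.1 -0.6] 8.8
turn 0.0
```

>>> step_hand(increments=[[[-0.039, 0.0085, 0], 0], [[-0.039, 0.0085, 0], 0], [[-0.039, 0.0085, 0], 0], [[-0.039, 0.0085, 0], 0], [[-0.0385, 0.0085, 0], 0], [[-0.0385, 0.0085, 0], 0], [[-0.0385, 0.008, 0], 0], [[-0.0385, 0.008, 0], 0]], aperture=0.045)

```text
clock: 9.6
position: [0.5852, -0.157, 0.123]
orientation: [0.81, 0.586, -0.001, -0.001]
contact_force: [1.0, 0.9, 0.9]
opening: 0.0449
finger_force: 0.0
```

>>> step_hand(increments=[[[0, 0, 0.03], 0], [[0, 0, 0.03], 0], [[0, 0, 0.02], 0], [[0, 0, 0], 0], [[0, 0, 0], 0]])

```text
clock: 10.1
position: [0.5858, -0.1554, 0.0437]
orientation: [0.81, 0.586, -0.001, -0.001]
contact_force: [-0.3, 0.4, -0.5]
opening: 0.0453
finger_force: 0.0
```

```bash
python3 - <<'E'
from h import *
go([.5874,-.1552,.0185],-.319)
s=capture("side")[160:210,250:310];t=capture("top")[195:220,195:245]
e=np.zeros((500,800,3),np.uint8);e[:,:400]=cv2.resize(s,(400,500))[:, :];e[:200,400:]=cv2.resize(t,(400,200))
cv2.imwrite("pics/w1.png",e[:,:,::-1])
E
```

```text
tool move [0.0007 0.0015 0.0252]
yaw -0.319 tilt [-1.0e-04 -1.8e-03 -1.0e+00] op 0.04525025353614145 f 0.0 [-0.3  0.4 -0.5] 10.1
turn 0.0
```

View pics/w1.png

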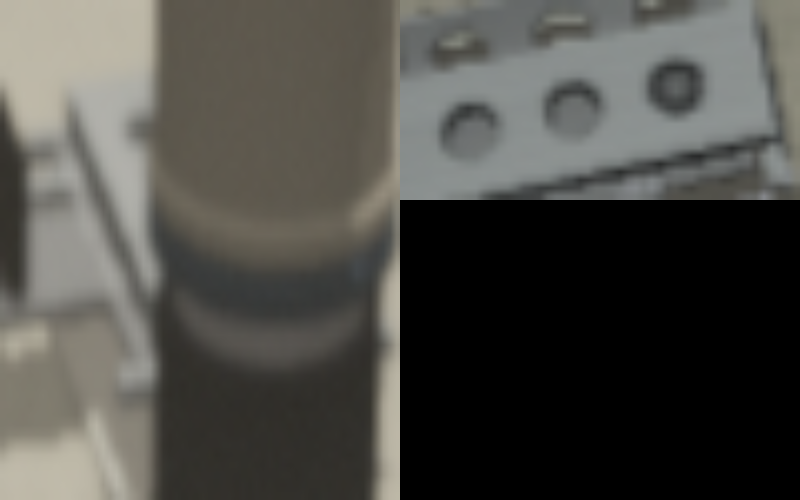

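The top view shows the ball seated in the right well, at crop (677,88). The other two wells are still empty. On to ball 2.

>>> step_hand(increments=[[[0.0007, 0.001, 0.015], 0], [[0, 0, 0.0105], 0], [[0, 0, 0], 0], [[0, 0, 0], 0]])

```text
clock: 10.6
position: [0.5872, -0.1551, 0.0183]
orientation: [0.81, 0.586, -0.0, -0.0]
contact_force: [-0.5, 0.1, 0.5]
opening: 0.045
finger_force: 0.0
```

>>> step_hand(increments=[[[0, 0, 0], 0], [[0, 0, 0], 0], [[0, 0, 0], 0], [[0, 0, 0], 0], [[0, 0, 0], 0]], aperture=0.01)

```text
clock: 11.1
position: [0.5879, -0.1554, 0.0192]
orientation: [0.81, 0.586, 0.0, 0.0]
contact_force: [-0.6, 0.4, 5.1]
opening: 0.0157
finger_force: 58.7
```

>>> step_hand(increments=[[[0, 0, -0.01], 0], [[0, 0, -0.03], 0], [[0, 0, -0.04], 0], [[0, 0, -0.02], 0], [[0, 0, 0], 0], [[0, 0, 0], 0]])

```text
clock: 11.7
position: [0.5875, -0.1553, 0.1191]
orientation: [0.81, 0.586, 0.0, 0.0]
contact_force: [-0.4, 1.3, -0.8]
opening: 0.0154
finger_force: 58.7
```

```bash
python3 - <<'E'
from h import *
go([.6143,.2043,.0655],-.319)
E
```

```text
tool move [ 0.3498 -0.0874  0.0536]
yaw -0.319 tilt [ 1.e-04  7.e-04 -1.e+00] op 0.015351240060570717 f 58.71300458908081 [-0.4  1.3 -0.8] 11.7
turn -0.0
```

>>> step_hand(increments=[[[0.044, -0.011, 0], 0], [[0.044, -0.011, 0], 0], [[0.044, -0.011, 0], 0], [[0.044, -0.011, 0], 0], [[0.044, -0.011, 0], 0], [[0.044, -0.011, 0], 0], [[0.043, -0.0107, 0], 0], [[0.0428, -0.0107, 0], 0]])

```text
clock: 12.5
position: [0.613, 0.2059, 0.1169]
orientation: [0.81, 0.586, -0.001, -0.0]
contact_force: [0.4, -0.2, 0.3]
opening: 0.0157
finger_force: 58.7
```

>>> step_hand(increments=[[[0, 0, 0.015], 0], [[0, 0, 0.015], 0], [[0, 0, 0], 0], [[0, 0, 0], 0], [[0, 0, 0], 0]])

```text
clock: 13.0
position: [0.6145, 0.2032, 0.0889]
orientation: [0.811, 0.585, -0.0, 0.0]
contact_force: [-0.0, -0.7, -0.7]
opening: 0.0156
finger_force: 58.7
```

```bash
python3 - <<'E'
from h import *
go([.6143,.2043,.065],-.319)
E
```

```text
tool move [ 0.001  -0.0006  0.0239]
yaw -0.32 tilt [-1.e-04 -1.e-04 -1.e+00] op 0.015583898646946835 f 58.71742844581604 [-0.  -0.7 -0.7] 13.0
turn -0.001
```

>>> step_hand(increments=[[[0, 0, 0.012], 0], [[0, 0, 0.008], 0], [[0, 0, 0.0045], 0], [[0, 0, 0], 0], [[0, 0, 0], 0], [[0, 0, 0], 0]])

```text
clock: 13.6
position: [0.6143, 0.2043, 0.0641]
orientation: [0.81, 0.586, -0.0, -0.0]
contact_force: [0.4, -0.4, -0.0]
opening: 0.0156
finger_force: 58.9
```

>>> step_hand(increments=[[[0, 0, 0], 0], [[0, 0, 0], 0], [[0, 0, 0], 0], [[0, 0, 0], 0]], aperture=0.04)

```text
clock: 14.0
position: [0.6143, 0.2044, 0.0644]
orientation: [0.81, 0.586, 0.0, 0.0]
contact_force: [-0.1, -0.2, -0.2]
opening: 0.0402
finger_force: 0.0
```

>>> step_hand(increments=[[[0, 0, -0.02], 0], [[0, 0, -0.04], 0], [[0, 0, 0], 0], [[0, 0, 0], 0]])

```text
clock: 14.4
position: [0.615, 0.2045, 0.1254]
orientation: [0.81, 0.586, 0.001, 0.0]
contact_force: [0.0, -0.3, -0.0]
opening: 0.04
finger_force: 0.0
```

```bash
python3 - <<'E'
from h import *
go([.5999,-.1172,.045],-.319)
E
```

```text
tool move [-0.3104  0.0864  0.0801]
yaw -0.319 tilt [ 0.0014  0.0019 -1.    ] op 0.040036066916804745 f 0.0 [ 0.  -0.3 -0. ] 14.4
turn 0.0
```

>>> step_hand(increments=[[[-0.039, 0.0108, 0], 0], [[-0.039, 0.0108, 0], 0], [[-0.039, 0.0108, 0], 0], [[-0.039, 0.0108, 0], 0], [[-0.0388, 0.0108, 0], 0], [[-0.0388, 0.0108, 0], 0], [[-0.0388, 0.0108, 0], 0], [[-0.038, 0.0108, 0], 0]], aperture=0.045)

```text
clock: 15.2
position: [0.5978, -0.1191, 0.123]
orientation: [0.81, 0.586, -0.001, -0.001]
contact_force: [1.2, 0.6, 0.8]
opening: 0.0451
finger_force: 0.0
```

>>> step_hand(increments=[[[0, 0, 0.03], 0], [[0, 0, 0.03], 0], [[0, 0, 0.02], 0], [[0, 0, 0], 0], [[0, 0, 0], 0], [[0, 0, 0], 0]])

```text
clock: 15.8
position: [0.5996, -0.1175, 0.0451]
orientation: [0.81, 0.586, 0.0, 0.0]
contact_force: [0.1, -0.6, 0.1]
opening: 0.0448
finger_force: 0.0
```

```bash
python3 - <<'E'
from h import *
go([.5999,-.1172,.0185],-.319)
E
```

```text
tool move [0.0004 0.0001 0.0266]
yaw -0.319 tilt [ 2.0e-04  1.2e-03 -1.0e+00] op 0.04476271549996581 f 0.0 [ 0.1 -0.6  0.1] 15.8
turn 0.0
```

>>> step_hand(increments=[[[0, 0, 0.015], 0], [[0, 0, 0.0115], 0], [[0, 0, 0], 0], [[0, 0, 0], 0]])

```text
clock: 16.2
position: [0.5986, -0.1174, 0.0172]
orientation: [0.81, 0.586, -0.0, -0.0]
contact_force: [0.1, -0.0, 0.5]
opening: 0.0449
finger_force: 0.0
```

>>> step_hand(increments=[[[0, 0, 0], 0], [[0, 0, 0], 0], [[0, 0, 0], 0], [[0, 0, 0], 0], [[0, 0, 0], 0]], aperture=0.01)

```text
clock: 16.7
position: [0.5994, -0.1176, 0.0182]
orientation: [0.81, 0.586, 0.0, 0.0]
contact_force: [-0.1, 0.3, 4.8]
opening: 0.0161
finger_force: 58.6
```

>>> step_hand(increments=[[[0, 0, -0.01], 0], [[0, 0, -0.03], 0], [[0, 0, -0.04], 0], [[0, 0, -0.02], 0], [[0, 0, 0], 0], [[0, 0, 0], 0]])

```text
clock: 17.3
position: [0.5989, -0.1175, 0.1181]
orientation: [0.81, 0.586, 0.0, 0.0]
contact_force: [-0.0, 0.2, -1.0]
opening: 0.0159
finger_force: 58.7
```

```bash
python3 - <<'E'
from h import *
go([.6085,.2499,.065],-.319)
E
```

```text
tool move [ 0.3519 -0.1061  0.0531]
yaw -0.319 tilt [ 1.e-04  6.e-04 -1.e+00] op 0.015941560542881417 f 58.683441281318665 [-0.   0.2 -1. ] 17.3
turn -0.0
```

>>> step_hand(increments=[[[0.044, -0.0133, 0], 0], [[0.044, -0.0133, 0], 0], [[0.044, -0.0133, 0], 0], [[0.044, -0.0133, 0], 0], [[0.044, -0.0133, 0], 0], [[0.044, -0.0133, 0], 0], [[0.044, -0.0133, 0], 0], [[0.0435, -0.0132, 0], 0]])

```text
clock: 18.1
position: [0.6069, 0.2511, 0.1159]
orientation: [0.81, 0.586, -0.001, -0.0]
contact_force: [0.5, -0.0, -0.3]
opening: 0.0157
finger_force: 58.7
```

>>> step_hand(increments=[[[0, 0, 0.015], 0], [[0, 0, 0.015], 0], [[0, 0, 0], 0], [[0, 0, 0], 0], [[0, 0, 0], 0]])

```text
clock: 18.6
position: [0.6086, 0.2484, 0.0879]
orientation: [0.811, 0.585, -0.0, 0.0]
contact_force: [-0.4, 1.2, 0.7]
opening: 0.0163
finger_force: 58.7
```

```bash
python3 - <<'E'
from h import *
go([.6085,.2499,.0645],-.319)
E
```

```text
tool move [ 0.0014 -0.0006  0.0234]
yaw -0.321 tilt [-1.e-04 -0.e+00 -1.e+00] op 0.016283361456687885 f 58.69852602481842 [-0.4  1.2  0.7] 18.6
turn -0.002
```

>>> step_hand(increments=[[[0.0005, 0, 0.012], 0], [[0, 0, 0.008], 0], [[0, 0, 0.0035], 0], [[0, 0, 0], 0], [[0, 0, 0], 0], [[0, 0, 0], 0]])

```text
clock: 19.2
position: [0.6084, 0.2501, 0.0642]
orientation: [0.81, 0.586, -0.0, -0.0]
contact_force: [0.1, -0.2, -0.2]
opening: 0.0159
finger_force: 58.8
```

>>> step_hand(increments=[[[0, 0, 0], 0], [[0, 0, 0], 0], [[0, 0, 0], 0], [[0, 0, 0], 0]], aperture=0.04)

```text
clock: 19.6
position: [0.6085, 0.2501, 0.0643]
orientation: [0.81, 0.586, 0.0, 0.0]
contact_force: [0.1, -0.3, -0.1]
opening: 0.0398
finger_force: 0.0
```

>>> step_hand(increments=[[[0, 0, -0.03], 0], [[0, 0, -0.045], 0], [[0, 0, 0], -0.11], [[0, 0, 0], -0.11], [[0, 0, 0], -0.11], [[0, 0, 0], -0.11], [[0, 0, 0], 0], [[0, 0, 0], 0]])

```text
clock: 20.4
position: [0.6084, 0.25, 0.1393]
orientation: [0.664, 0.748, 0.0, -0.0]
contact_force: [-0.3, -0.1, 0.4]
opening: 0.0402
finger_force: 0.0
```

```bash
python3 - <<'E'
from h import *
go([.5349,.1942,.14],.127)
E
```

```text
tool move [-0.0468 -0.0796 -0.0007]
yaw 0.118 tilt [ 0.  0. -1.] op 0.040215135196123054 f 0.0 [-0.3 -0.1  0.4] 20.4
turn -0.009
```

>>> step_hand(increments=[[[-0.016, -0.027, 0], -0.009], [[-0.016, -0.027, 0], 0], [[-0.0148, -0.0256, 0], 0], [[0, 0, 0], 0], [[0, 0, 0], 0], [[0, 0, 0], 0]])

```text
clock: 21.0
position: [0.5365, 0.1941, 0.1396]
orientation: [0.66, 0.751, 0.001, 0.0]
contact_force: [0.1, 0.1, 0.5]
opening: 0.0397
finger_force: 0.0
```

```bash
python3 - <<'E'
from h import *
go([.5349,.1942,.07],.127)
s=capture("side")[150:210,230:310];t=capture("top")[185:235,190:250]
e=np.zeros((500,800,3),np.uint8);e[:300,:400]=cv2.resize(s,(400,300));e[:333,400:]=cv2.resize(t,(400,333))
cv2.imwrite("pics/w3.png",e[:,:,::-1])
q=proj("side",[[.5349,.1942,.096]]);print((q-[230,150])*5)
E
```

```text
tool move [ 0.0003 -0.0017  0.0696]
yaw 0.129 tilt [ 4.0e-04  1.4e-03 -1.0e+00] op 0.03968448485621103 f 0.0 [0.1 0.1 0.5] 21.0
turn 0.002
[[101.06898528 110.74934074]]
```

View pics/w3.png

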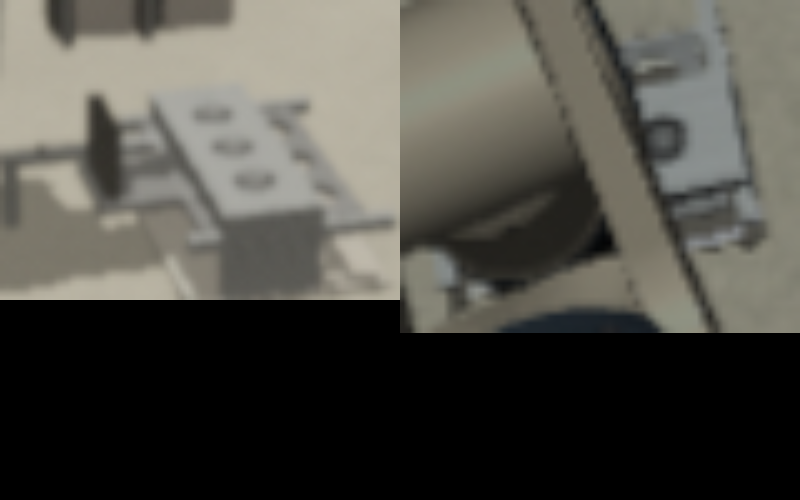

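All three wells show a seated ball, at side crop (212,113), (233,147) and (255,180). The tab at (103,108) matches the prediction (101,111). Now I'll lower over the tab and grip it.

>>> step_hand(increments=[[[0, -0.001, 0.02], 0], [[0, 0, 0.02], 0], [[0, 0, 0.02], 0], [[0, 0, 0.01], 0], [[0, 0, 0], 0], [[0, 0, 0], 0]])

```text
clock: 21.7
position: [0.5349, 0.1937, 0.0696]
orientation: [0.66, 0.752, 0.0, 0.0]
contact_force: [0.0, -0.2, 0.4]
opening: 0.0402
finger_force: 0.0
```

>>> step_hand(increments=[[[0, 0, 0], 0], [[0, 0, 0], 0], [[0, 0, 0], 0], [[0, 0, 0], 0], [[0, 0, 0], 0], [[0, 0, 0], 0]], aperture=0)

```text
clock: 22.3
position: [0.5354, 0.1937, 0.0703]
orientation: [0.66, 0.752, 0.001, 0.001]
contact_force: [0.6, -0.7, 6.8]
opening: 0.0087
finger_force: 59.5
```

```bash
python3 - <<'E'
from h import *
c,s=np.cos(.127),np.sin(.127);p=get_state()["position"]
print("doser x",(p[0]-.6143)*c+(p[1]-.2043)*s)
go([.6143-.118*c,.2043-.118*s,p[2]],.127)
E
```

```text
doser x -0.07964950015684444
tool move [ 0.0006 -0.0383 -0.0001]
yaw 0.13 tilt [ 4.0e-04  2.1e-03 -1.0e+00] op 0.008727426690620073 f 59.54995393753052 [ 0.6 -0.7  6.8] 22.3
turn 0.003
```

>>> step_hand(increments=[[[0, -0.005, 0], 0], [[0, -0.008, 0], 0], [[0, -0.008, 0], 0], [[0, -0.008, 0], 0], [[0, -0.006, 0], 0], [[0, -0.003, 0], 0], [[0, 0, 0], 0], [[0, 0, 0], 0]])

```text
clock: 23.1
position: [0.4989, 0.1889, 0.0703]
orientation: [0.66, 0.752, 0.002, 0.001]
contact_force: [7.2, -1.1, 2.0]
opening: 0.0092
finger_force: 59.3
```

>>> step_hand(increments=[[[0, 0, 0], 0], [[0, 0, 0], 0], [[0, 0, 0], 0], [[0, 0, 0], 0], [[0, 0, 0], 0]])

```text
clock: 23.6
position: [0.499, 0.1889, 0.0703]
orientation: [0.66, 0.752, 0.002, 0.001]
contact_force: [8.4, -0.5, 1.8]
opening: 0.0092
finger_force: 59.3
```

```bash
python3 - <<'E'
from h import *
c,s=np.cos(.127),np.sin(.127);p=get_state()["position"]
print("doser x",(p[0]-.6143)*c+(p[1]-.2043)*s)
go([.6143-.118*c,.2043-.118*s,p[2]],.127)
s=capture("side")[150:210,220:310];t=capture("top")[185:255,190:250]
e=np.zeros((600,800,3),np.uint8);e[:400,:600]=cv2.resize(s,(600,400));e[400:,600:]=cv2.resize(t,(200,200))
cv2.imwrite("pics/e1.png",e[:,:,::-1])
E
```

```text
doser x -0.11628249594696483
tool move [ 0.0007 -0.0017 -0.    ]
yaw 0.13 tilt [ 6.0e-04  5.1e-03 -1.0e+00] op 0.009207518225801403 f 59.31988298892975 [ 8.4 -0.5  1.8] 23.6
turn 0.003
```

View pics/e1.png

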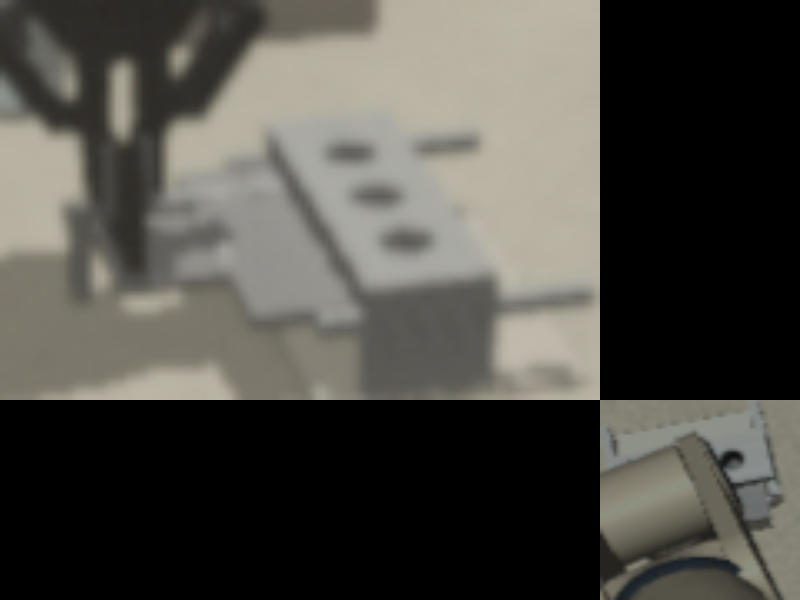

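All three wells, at side crop (350,152), (377,195) and (407,240), are now dark, so the balls have dropped. Travel is about 36.6 mm with an 8.4 N pull, so I'll nudge it 1 mm, let it settle, check and hand in.

>>> step_hand(increments=[[[0, -0.001, 0], 0], [[0, 0, 0], 0], [[0, 0, 0], 0], [[0, 0, 0], 0], [[0, 0, 0], 0], [[0, 0, 0], 0]])

```text
clock: 24.3
position: [0.4981, 0.1888, 0.0703]
orientation: [0.66, 0.752, 0.002, 0.001]
contact_force: [7.4, -1.2, 1.9]
opening: 0.0088
finger_force: 59.3
```

```bash
python3 -c "
from bench import *
print(hand_in())"
```

```text
the job is handed in; nothing more can be done
None
```

I handed the job in at 24.3 s with the gripper still holding the gate about 37–38 mm out: the three large balls went into the wells, and the wells look empty since the pull. I didn't see the balls in the cups or check the small balls after the last pick, and no verdict came back.

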